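# Find the steel bushing by weight and present it over the turntable disc

### The job

One of the two look-alike bushings on the peg rack is steel and heavier, the other aluminium. Lift the bushing on the left peg straight up about 6 cm and hold it there a moment to feel its weight, set it back on its peg, then do the same with the right one; the one you do not need must end standing on a peg of the rack. Finish while holding the heavier bushing in the gripper, still and upright, about 10 cm above the middle of the white disc that it will be the hub of, and leave the tape measure where it is.

Things in the scene. Friction and masses are not known exactly. Their poses are not given: they have to be found in the camera images.
- bushing_1: one of two black flanged bushings that look the same: flange 52 mm across, 6 mm thick at the bottom, plain round body 40 mm across above it, 52 mm tall in all, 24 mm bore right through. One is steel (0.31 to 0.43 kg), one aluminium (0.10 to 0.17 kg); look and place do not tell which. Stands flange down over a peg of the rack. Origin: centre of its underside, z up.
- bushing_2: one of two black flanged bushings that look the same: flange 52 mm across, 6 mm thick at the bottom, plain round body 40 mm across above it, 52 mm tall in all, 24 mm bore right through. One is steel (0.31 to 0.43 kg), one aluminium (0.10 to 0.17 kg); look and place do not tell which. Stands flange down over a peg of the rack. Origin: centre of its underside, z up.
- rack: light wooden board 90 x 240 x 18 mm fixed to the bench, with two upright steel pegs 130 mm apart on its long middle line. Each peg is 14 mm thick, stands 24 mm above the board and tapers over its top 10 mm. Origin: centre of the board's underside, on the bench top; y along the long side to the left peg, z up.
- peg_left (a point): foot of the left peg (as the robot sees it, larger y) on the top face of the rack's board, 18 mm above the bench; a seated bushing's origin is at this height, its bore has 5 mm of play round the peg
- peg_right (a point): the same for the right peg
- disc_centre (a point): middle of the top face of the white round board disc, 210 mm across and 12 mm thick, that lies fixed on the bench; z up
- tape_measure: tape measure 37 x 93 x 64 mm standing loose on the bench between the rack and the disc, a bystander. Origin: centre of its underside.
- disc_board: the same white board disc; origin: centre of its underside, on the bench top
Things that resemble listed ones, but are neither listed nor needed, are in the scene too. What is shaped like the bushing_2 but brown is not meant. Leave any purple look-alike of the bushing_1 alone.

How it is judged:
By the outcome, as a careful person would: the job done as asked, in the order asked, and still so for the second after the job is handed in, while the arm keeps its last pose, push and grip.
It also fails if it takes over 69 s, if anything falls off the work surface, if the arm or the gripper's body presses on something with over 40 N, if the wrist force passes 120 N, or if a joint passes its speed limit or range.

### The arm

A 6-joint arm with a two-finger parallel gripper is mounted at the origin on a cart in front of the work surface, level with it; the furniture and walls round the work are solid. World frame = base frame: x ahead of the robot, y to its left, z up, the work surface at z = 0. Lengths are in m, angles in rad, forces in N, time in s.
With the tool pointing down it reaches from about 0.3 to 0.775 m from the base axis. Payload 14.6 kg.
Tool frame: the origin (TCP) lies midway between the tips of the shut fingers; the grasp point (between the pads) lies 19 mm behind it; z points along the fingers, y is the line along which they close (so a half turn about z gives the same grasp; the last joint's range is limited). The gripper opens to 85 mm and grips with 20 to 120 N. Pads are 22 mm wide; open, the fingers measure 114 mm over their backs; the gripper's body (76 mm by 85 mm) begins 54 mm behind the grasp point. The pads swing forward as they close: fully open they stand 13 mm farther back than shut.
Start: joints at [-1.251, 0.3, 1.521, -0, 1.321, -0.067], TCP at [0.207, -0.509, 0.231] pointing down, gripper open.
Joint ranges: [-3.03, 3.03], [-0.79, 2.21], [0.23, 2.52], [-1.04, 4.18], [0, 3.07], [-2.55, 2.55]. Speed limits (rad/s): [2.22, 2.22, 2.57, 3.14, 3.14, 3.14].

### API

Orientations are given as a rotation vector (axis times angle).
In Python, from bench import sense, read_camera, camera_model, hand_in, recognise, landmark_of gives the robot as it stands. The module is installed in compiled form; this text tells all that it offers.
- The arm moves only by the tool servo_tool, never from a script. Its argument "deltas" is a list of rows, each an object of numbers: "hand": the closure, from 0 (fully open) to 1 (shut); "x", "y", "z": the shift along the world's x, y, z in cm; "roll": the turn about the world's z in rad. In form: [{"hand": .., "x": .., "y": .., "z": .., "roll": ..}, ...]. A call has 1 to 12 rows; each row shifts and turns the commanded pose from where the row before left it; what a row does not reach is not made up. A row lasts 1/12 s, in which the tool goes at most 41.7 mm and 7.16 degrees, less where a joint would pass 70% of its speed; a pose out of reach is approached as far as the arm can. A call with a gripper value outside its range is refused whole. The fingers move at their own pace and stop on an object; "grip_force" is the grip in N (left out, the last holds). Time passes only in rows, so rows that do not move let the fingers close. It gives the time, the measured TCP pose, the force, the opening and the grip force at its end, in the units of the state.
- sense(): the state, without advancing time (a new reading comes with each control period).
- read_camera(name): name is "scene" or "top"; returns the picture (400x640x3 uint8, red, green, blue); there is no depth.
- camera_model(name): a dict with "mtx" (3x3 intrinsics, pixels), "R" (3x3) and "t" (3): a world point X has camera coordinates R X + t. Camera axes: x right, y down, z forward; pixel columns grow to the right and rows downward; lengths in m; the calibration is good to about 2 mm. A picture is of the moment at which its call begins. camera_model takes no time and is no camera call.
- hand_in(): hands the job in; it is judged then, once.
Trained networks look in the newest picture that a camera, given by its name, has taken for a name from the list of things; names that differ only in an ending like _2 or _b are one class to them, and where a whole thing is asked for, a point or a joint stands for the part that bears it (a point fixed in the world has none). Each returns a list of dicts, best first, with "conf" (0 to 1); they miss things now and then, are a little off and sometimes report something else, mostly with a low value. They report only what shows in the picture. A call takes as long as a camera call. They do not tell look-alikes from the thing itself.
- recognise(camera, name): "rect" ([left, top, right, bottom] in pixels, round what is visible of it).
- landmark_of(camera, name): "xy" ([column, row] in pixels: a listed point, or the origin of a listed thing).
The state is a dict: "t": time; "q": joint angles; "joint_velocities": joint speeds; "joint_torque": joint torques, N m; "tool_pos": TCP position; "eef_rot": TCP orientation; "wrist_force": force on the tool from outside, world axes, zero at the start; "ft_torque": the same for the moment, N m; "opening": opening from 0.0 (shut) to 1.0 (fully open); "gripper_force": force on a finger pad.
Only numpy, scipy, OpenCV 4.12 (cv2) and the standard library are available. Lean on these libraries where they do the work, as an engineer would, in place of code of your own. Each camera call takes 0.05 s, during which the arm holds its last target. There are 200 camera calls.

## Working session

There is one attempt and no reset: what is moved stays moved. The work goes in short steps, Python scripts to look and compute and a tool call to move; the robot and the scene stay as the last step left them, time stands still between calls to the robot, and variables do not carry over. Pictures are saved under pics/ and viewed, at most 10 in all, crops included, and the job is handed in when it is done.

Besides the shell and the picture viewer there is one more tool, called after ">>>" as name([rows], argument=value, ...), one row to a line, values as JSON. servo_tool: Moves the arm, as the interface text tells. Its arguments: {"type":"object","properties":{"deltas":{"type":"array"},"grip_force":{"type":"number"}},"required":["deltas"]}

```bash
mkdir -p pics
cat > h.py <<'E'
import numpy as np, cv2
from bench import *
def ray(cam,uv,z):
    m=camera_model(cam);K,R,t=map(np.array,(m['mtx'],m['R'],m['t']))
    d=R.T@np.linalg.inv(K)@[uv[0],uv[1],1];c=-R.T@t
    return c+d*(z-c[2])/d[2]
def proj(cam,X):
    m=camera_model(cam);p=np.array(m['mtx'])@(np.array(m['R'])@X+np.array(m['t']));return p[:2]/p[2]
def snap(cam,f):
    im=read_camera(cam);cv2.imwrite('pics/'+f,cv2.cvtColor(im,cv2.COLOR_RGB2BGR));return im
E
python3 - <<'E'
from h import *
for c in('top','scene'):
    snap(c,c+'1.png')
    m=camera_model(c);print(c,-np.array(m['R']).T@m['t'])
    for n,z in(('peg_left',.018),('peg_right',.018),('disc_centre',.012),('bushing_1',.018),('tape_measure',0),('rack',0)):
        for r in landmark_of(c,n)[:4]: print(n,round(r['conf'],2),np.round(r['xy'],1),np.round(ray(c,r['xy'],z),4))
s=sense();print(s['t'],s['tool_pos'],s['eef_rot'],s['wrist_force'],s['opening'])
E
```

```text
top [ 0.36182385 -0.07116738  1.03697313]
peg_left 0.78 [363.6 206.2] [ 0.5273 -0.1948  0.018 ]
peg_left 0.33 [224.9 183.7] [0.5836 0.1978 0.018 ]
peg_right 0.72 [386.9 197.1] [ 0.5545 -0.2602  0.018 ]
disc_centre 0.88 [224.8 185.3] [0.5802 0.1994 0.012 ]
bushing_1 0.78 [366.1 208.3] [ 0.5215 -0.2018  0.018 ]
bushing_1 0.64 [410.5 191. ] [ 0.5733 -0.3267  0.018 ]
bushing_1 0.59 [387.6 252.6] [ 0.4004 -0.26    0.018 ]
bushing_1 0.55 [445.  154.9] [ 0.6809 -0.428   0.018 ]
tape_measure 0.57 [299.5 179.7] [ 0.6037 -0.0123  0.    ]
tape_measure 0.26 [410.5 192.4] [ 0.573  -0.3311  0.    ]
rack 0.46 [409.1 194.8] [ 0.5659 -0.3269  0.    ]
scene [-0.06110668  0.70183964  1.12358953]
peg_left 0.75 [338.4 184.3] [ 0.5397 -0.1971  0.018 ]
peg_left 0.41 [291.7 218.1] [0.568  0.0021 0.018 ]
peg_right 0.57 [353.9 157.6] [ 0.5715 -0.3302  0.018 ]
disc_centre 0.81 [245.4 262.4] [0.5709 0.2013 0.012 ]
bushing_1 0.86 [388.4 196.4] [ 0.3859 -0.2491  0.018 ]
bushing_1 0.67 [355.9 163.6] [ 0.5497 -0.3101  0.018 ]
bushing_1 0.62 [344.4 133. ] [ 0.6706 -0.4152  0.018 ]
bushing_1 0.49 [342. 188.] [ 0.5212 -0.1908  0.018 ]
tape_measure 0.72 [290.3 217.3] [ 0.5836 -0.0092  0.    ]
rack 0.82 [348.  176.4] [ 0.5457 -0.2603  0.    ]
rack 0.24 [350.7 157.2] [ 0.5916 -0.342   0.    ]
0.7 [ 0.20746491 -0.50936398  0.23130247] [3.08297904e+00 6.03800551e-01 3.19373400e-06] [-0.44938476 -0.02154961  0.15978348] 0.9999289601672126
```

View pics/top1.png

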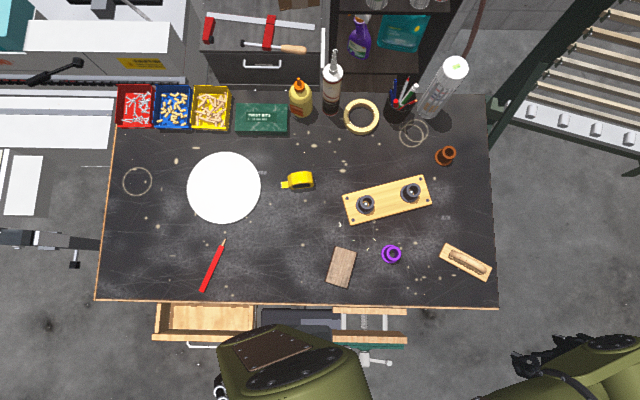

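View pics/scene1.png

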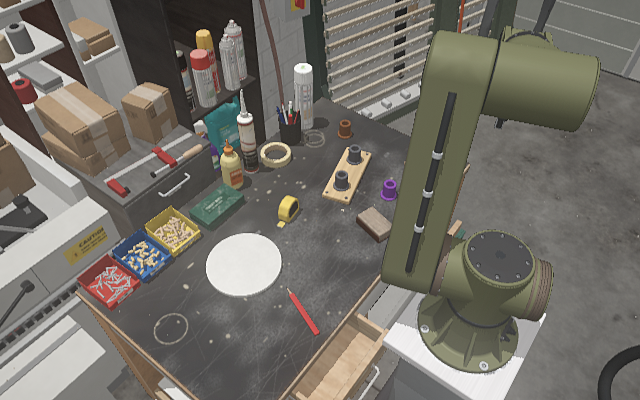

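The top view shows black bushings at about (366,204) and (411,191) on the rack, the disc at (224,187), and the tape at (299,180). The purple look-alike is at (391,254) and the brown one at (446,155). Next I measure them more precisely.

Run:
```python
from h import *
im=cv2.cvtColor(cv2.imread('pics/top1.png'),cv2.COLOR_BGR2RGB)
hsv=cv2.cvtColor(im,cv2.COLOR_RGB2HSV)
H,S,V=cv2.split(hsv)
def big(m,roi):
    k=np.zeros_like(m);x0,y0,x1,y1=roi;k[y0:y1,x0:x1]=m[y0:y1,x0:x1]
    cs,_=cv2.findContours(k,cv2.RETR_EXTERNAL,cv2.CHAIN_APPROX_NONE);return max(cs,key=cv2.contourArea)
w=big(((S<60)&(V>170)).astype(np.uint8),(180,140,270,230))
e=cv2.fitEllipse(w);print('disc',e,ray('top',e[0],.012),'diam px->',e[1][0]*.1)
b=big(((H>10)&(H<28)&(S>60)&(V>120)).astype(np.uint8),(335,165,440,235))
P=np.array([ray('top',p[0],.018)[:2] for p in b],np.float32)
r=cv2.minAreaRect(P);print('rack',r)
c=np.array(r[0]);bx=cv2.boxPoints(r)
L=bx[1]-bx[0];L2=bx[2]-bx[1];L=L if np.linalg.norm(L)>np.linalg.norm(L2) else L2
L=L/np.linalg.norm(L);L*=np.sign(L[1]);pl,pr=c+.065*L,c-.065*L
print('axis',L,'pegs',pl,pr)
o=cv2.resize(im[150:240,330:450],None,fx=6,fy=6,interpolation=cv2.INTER_CUBIC)
for p in(pl,pr):
    for z,rad,col in((.07,.02,(255,0,0)),(.018,.026,(0,255,0))):
        pts=[(proj('top',np.array([p[0]+rad*np.cos(a),p[1]+rad*np.sin(a),z]))-[330,150]+.5)*6 for a in np.linspace(0,6.28,40)]
        cv2.polylines(o,[np.int32(pts)],True,col,1)
cv2.imwrite('pics/crop1.png',o[:,:,::-1])
```

```text
disc ((223.21070861816406, 187.38308715820312), (70.31727600097656, 74.6038589477539), 59.11750030517578) [0.57407009 0.20348907 0.012     ] diam px-> 7.031727600097657
rack ((0.5494173765182495, -0.2583850622177124), (0.09118697047233582, 0.2414667159318924), 16.14316177368164)
axis [-0.2780384  0.9605699] pegs [ 0.53134488 -0.19594802] [ 0.56748987 -0.3208221 ]
```

View pics/crop1.png

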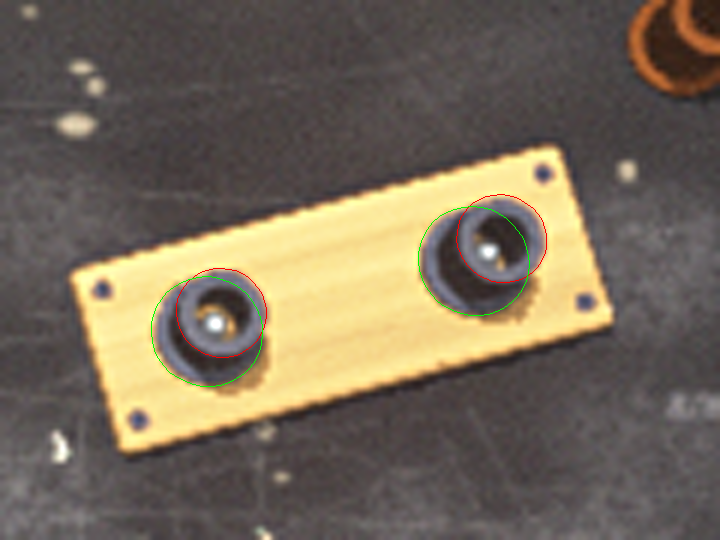

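>>> servo_tool([
  {"x": 2.7,"y": 2.6},
  {"x": 2.7,"y": 2.6},
  {"x": 2.7,"y": 2.6},
  {"x": 2.7,"y": 2.6},
  {"x": 2.7,"y": 2.6},
  {"x": 2.7,"y": 2.6},
  {"x": 2.7,"y": 2.6},
  {"x": 2.7,"y": 2.6},
  {"x": 2.7,"y": 2.6},
  {"x": 2.7,"y": 2.6},
  {"x": 2.7,"y": 2.6},
  {"x": 2.7,"y": 2.7,"roll": -0.1},
], grip_force=40)

```text
invalid input
```

>>> servo_tool([
  {"z": -2},
  {"z": -2},
  {"z": -2},
  {"z": 0},
  {"z": 0},
  {"z": 0},
])

```text
invalid input
```

>>> servo_tool([
  {"hand": 0,"x": 2.7,"y": 2.6,"z": 0,"roll": 0},
  {"hand": 0,"x": 2.7,"y": 2.6,"z": 0,"roll": 0},
  {"hand": 0,"x": 2.7,"y": 2.6,"z": 0,"roll": 0},
  {"hand": 0,"x": 2.7,"y": 2.6,"z": 0,"roll": 0},
  {"hand": 0,"x": 2.7,"y": 2.6,"z": 0,"roll": 0},
  {"hand": 0,"x": 2.7,"y": 2.6,"z": 0,"roll": 0},
  {"hand": 0,"x": 2.7,"y": 2.6,"z": 0,"roll": 0},
  {"hand": 0,"x": 2.7,"y": 2.6,"z": 0,"roll": 0},
  {"hand": 0,"x": 2.7,"y": 2.6,"z": 0,"roll": 0},
  {"hand": 0,"x": 2.7,"y": 2.6,"z": 0,"roll": 0},
  {"hand": 0,"x": 2.7,"y": 2.6,"z": 0,"roll": 0},
  {"hand": 0,"x": 2.7,"y": 2.7,"z": 0,"roll": -0.1},
], grip_force=40)

```text
t: 1.7
tool_pos: [0.5326, -0.1949, 0.2314]
eef_rot: [3.109, 0.451, 0.0]
wrist_force: [0.0, -0.6, 0.1]
opening: 1.005
gripper_force: 0.0
```

>>> servo_tool([
  {"hand": 0,"x": 0,"y": 0,"z": -2,"roll": 0},
  {"hand": 0,"x": 0,"y": 0,"z": -2,"roll": 0},
  {"hand": 0,"x": 0,"y": 0,"z": -2,"roll": 0},
  {"hand": 0,"x": 0,"y": 0,"z": 0,"roll": 0},
  {"hand": 0,"x": 0,"y": 0,"z": 0,"roll": 0},
])

```text
t: 2.12
tool_pos: [0.5313, -0.1963, 0.1711]
eef_rot: [-3.109, -0.449, 0.002]
wrist_force: [-0.0, -0.5, -0.3]
opening: 1.003
gripper_force: 0.0
```

>>> servo_tool([
  {"hand": 0,"x": 0,"y": 0,"z": -2,"roll": 0},
  {"hand": 0,"x": 0,"y": 0,"z": -2,"roll": 0},
  {"hand": 0,"x": 0,"y": 0,"z": -2,"roll": 0},
  {"hand": 0,"x": 0,"y": 0,"z": -2,"roll": 0},
  {"hand": 0,"x": 0,"y": 0,"z": -2,"roll": 0},
  {"hand": 0,"x": 0,"y": 0,"z": -2,"roll": 0},
  {"hand": 0,"x": 0,"y": 0,"z": -0.8,"roll": 0},
  {"hand": 0,"x": 0,"y": 0,"z": -0.8,"roll": 0},
  {"hand": 0,"x": 0,"y": 0,"z": 0,"roll": 0},
  {"hand": 0,"x": 0,"y": 0,"z": 0,"roll": 0},
  {"hand": 0,"x": 0,"y": 0,"z": 0,"roll": 0},
])

```text
t: 3.03
tool_pos: [0.5321, -0.1967, 0.0366]
eef_rot: [3.108, 0.449, 0.003]
wrist_force: [-0.1, 0.5, -0.8]
opening: 0.998
gripper_force: 0.0
```

>>> servo_tool([
  {"hand": 1,"x": 0,"y": 0,"z": 0,"roll": 0},
  {"hand": 1,"x": 0,"y": 0,"z": 0,"roll": 0},
  {"hand": 1,"x": 0,"y": 0,"z": 0,"roll": 0},
  {"hand": 1,"x": 0,"y": 0,"z": 0,"roll": 0},
  {"hand": 1,"x": 0,"y": 0,"z": 0,"roll": 0},
  {"hand": 1,"x": 0,"y": 0,"z": 0,"roll": 0},
  {"hand": 1,"x": 0,"y": 0,"z": 0,"roll": 0},
  {"hand": 1,"x": 0,"y": 0,"z": 0,"roll": 0},
  {"hand": 1,"x": 0,"y": 0,"z": 0,"roll": 0},
  {"hand": 1,"x": 0,"y": 0,"z": 0,"roll": 0},
  {"hand": 1,"x": 0,"y": 0,"z": 0,"roll": 0},
  {"hand": 1,"x": 0,"y": 0,"z": 0,"roll": 0},
])

```text
t: 4.03
tool_pos: [0.5317, -0.1964, 0.0358]
eef_rot: [3.109, 0.449, 0.001]
wrist_force: [-1.2, 0.7, 6.0]
opening: 0.457
gripper_force: 40.5
```

>>> servo_tool([
  {"hand": 1,"x": 0,"y": 0,"z": 0.6,"roll": 0},
  {"hand": 1,"x": 0,"y": 0,"z": 0.6,"roll": 0},
  {"hand": 1,"x": 0,"y": 0,"z": 0.6,"roll": 0},
  {"hand": 1,"x": 0,"y": 0,"z": 0.6,"roll": 0},
  {"hand": 1,"x": 0,"y": 0,"z": 0.6,"roll": 0},
  {"hand": 1,"x": 0,"y": 0,"z": 0.6,"roll": 0},
  {"hand": 1,"x": 0,"y": 0,"z": 0.6,"roll": 0},
  {"hand": 1,"x": 0,"y": 0,"z": 0.6,"roll": 0},
  {"hand": 1,"x": 0,"y": 0,"z": 0.6,"roll": 0},
  {"hand": 1,"x": 0,"y": 0,"z": 0.6,"roll": 0},
  {"hand": 1,"x": 0,"y": 0,"z": 0,"roll": 0},
  {"hand": 1,"x": 0,"y": 0,"z": 0,"roll": 0},
])

```text
t: 5.03
tool_pos: [0.5316, -0.1964, 0.0955]
eef_rot: [3.109, 0.449, 0.001]
wrist_force: [0.6, 0.3, -0.5]
opening: 0.457
gripper_force: 40.4
```

>>> servo_tool([
  {"hand": 1,"x": 0,"y": 0,"z": 0,"roll": 0},
  {"hand": 1,"x": 0,"y": 0,"z": 0,"roll": 0},
  {"hand": 1,"x": 0,"y": 0,"z": 0,"roll": 0},
  {"hand": 1,"x": 0,"y": 0,"z": 0,"roll": 0},
  {"hand": 1,"x": 0,"y": 0,"z": 0,"roll": 0},
  {"hand": 1,"x": 0,"y": 0,"z": 0,"roll": 0},
  {"hand": 1,"x": 0,"y": 0,"z": 0,"roll": 0},
  {"hand": 1,"x": 0,"y": 0,"z": 0,"roll": 0},
  {"hand": 1,"x": 0,"y": 0,"z": 0,"roll": 0},
  {"hand": 1,"x": 0,"y": 0,"z": 0,"roll": 0},
  {"hand": 1,"x": 0,"y": 0,"z": 0,"roll": 0},
  {"hand": 1,"x": 0,"y": 0,"z": 0,"roll": 0},
])

```text
t: 6.03
tool_pos: [0.5314, -0.1963, 0.0953]
eef_rot: [-3.109, -0.449, 0.0]
wrist_force: [-0.4, -0.0, -1.1]
opening: 0.457
gripper_force: 40.4
```

Run:
```python
from h import *
F=[]
for i in range(8):
    read_camera('scene');s=sense();F.append(s['wrist_force'])
print(np.mean(F,0),np.std(F,0),s['ft_torque'],s['tool_pos'])
im=snap('scene','s2.png');o=cv2.resize(im[100:240,260:440],None,fx=4,fy=4,interpolation=cv2.INTER_CUBIC);cv2.imwrite('pics/s2c.png',o[:,:,::-1])
```

```text
[-0.00157833 -0.11297683 -1.45281984] [0.41685611 0.42952049 0.63415892] [-0.01716434 -0.01248536 -0.01792526] [ 0.53146847 -0.19634857  0.09528891]
```

View pics/s2c.png

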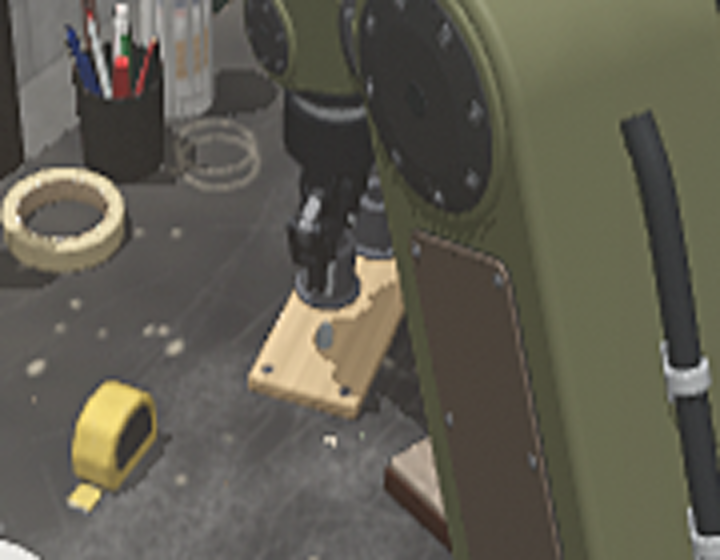

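The picture shows the left bushing clear of its peg (crop 325,335) and upright. The force is about 1.45 N, so 0.148 kg, which makes it the aluminium one. I set it back.

>>> servo_tool([
  {"hand": 1,"x": 0,"y": 0,"z": -0.6,"roll": 0},
  {"hand": 1,"x": 0,"y": 0,"z": -0.6,"roll": 0},
  {"hand": 1,"x": 0,"y": 0,"z": -0.6,"roll": 0},
  {"hand": 1,"x": 0,"y": 0,"z": -0.6,"roll": 0},
  {"hand": 1,"x": 0,"y": 0,"z": -0.6,"roll": 0},
  {"hand": 1,"x": 0,"y": 0,"z": -0.6,"roll": 0},
  {"hand": 1,"x": 0,"y": 0,"z": -0.6,"roll": 0},
  {"hand": 1,"x": 0,"y": 0,"z": -0.6,"roll": 0},
  {"hand": 1,"x": 0,"y": 0,"z": -0.6,"roll": 0},
  {"hand": 1,"x": 0,"y": 0,"z": -0.5,"roll": 0},
  {"hand": 1,"x": 0,"y": 0,"z": 0,"roll": 0},
  {"hand": 1,"x": 0,"y": 0,"z": 0,"roll": 0},
])

```text
t: 7.48
tool_pos: [0.5315, -0.1964, 0.036]
eef_rot: [-3.109, -0.449, 0.0]
wrist_force: [-0.3, -0.5, -2.3]
opening: 0.452
gripper_force: 40.4
```

>>> servo_tool([
  {"hand": 1,"x": 0,"y": 0,"z": 0,"roll": 0},
  {"hand": 1,"x": 0,"y": 0,"z": 0,"roll": 0},
  {"hand": 1,"x": 0,"y": 0,"z": 0,"roll": 0},
])

```text
t: 7.73
tool_pos: [0.5315, -0.1964, 0.0363]
eef_rot: [3.109, 0.449, 0.0]
wrist_force: [0.3, -0.4, -0.9]
opening: 0.453
gripper_force: 40.4
```

Within about 0.5 mm of seated. I go down a touch more, open and rise.

>>> servo_tool([
  {"hand": 1,"x": 0,"y": 0,"z": -0.1,"roll": 0},
  {"hand": 1,"x": 0,"y": 0,"z": 0,"roll": 0},
  {"hand": 1,"x": 0,"y": 0,"z": 0,"roll": 0},
  {"hand": 0.3,"x": 0,"y": 0,"z": 0,"roll": 0},
  {"hand": 0.2,"x": 0,"y": 0,"z": 0,"roll": 0},
  {"hand": 0,"x": 0,"y": 0,"z": 0,"roll": 0},
  {"hand": 0,"x": 0,"y": 0,"z": 0,"roll": 0},
  {"hand": 0,"x": 0,"y": 0,"z": 0,"roll": 0},
  {"hand": 0,"x": 0,"y": 0,"z": 0,"roll": 0},
  {"hand": 0,"x": 0,"y": 0,"z": 0,"roll": 0},
  {"hand": 0,"x": 0,"y": 0,"z": 0,"roll": 0},
  {"hand": 0,"x": 0,"y": 0,"z": 0,"roll": 0},
])

```text
t: 8.73
tool_pos: [0.5314, -0.1964, 0.0353]
eef_rot: [-3.109, -0.449, 0.0]
wrist_force: [-0.3, 0.3, 0.2]
opening: 1.0
gripper_force: 0.0
```

>>> servo_tool([
  {"hand": 0,"x": 0,"y": 0,"z": 1,"roll": 0},
  {"hand": 0,"x": 0,"y": 0,"z": 1.5,"roll": 0},
  {"hand": 0,"x": 0,"y": 0,"z": 2,"roll": 0},
  {"hand": 0,"x": 0,"y": 0,"z": 2,"roll": 0},
  {"hand": 0,"x": 0,"y": 0,"z": 2,"roll": 0},
  {"hand": 0,"x": 0,"y": 0,"z": 2,"roll": 0},
  {"hand": 0,"x": 0.9,"y": -3,"z": 0,"roll": 0},
  {"hand": 0,"x": 0.9,"y": -3,"z": 0,"roll": 0},
  {"hand": 0,"x": 0.9,"y": -3,"z": 0,"roll": 0},
  {"hand": 0,"x": 0.9,"y": -3.5,"z": 0,"roll": 0},
  {"hand": 0,"x": 0,"y": 0,"z": 0,"roll": 0},
  {"hand": 0,"x": 0,"y": 0,"z": 0,"roll": 0},
])

```text
t: 9.73
tool_pos: [0.5672, -0.3226, 0.1403]
eef_rot: [-3.11, -0.446, 0.0]
wrist_force: [-0.0, -0.1, 0.8]
opening: 0.998
gripper_force: 0.0
```

Run:
```python
from h import *
im=snap('top','t3.png');im2=snap('scene','s3.png');s=sense();print(s['tool_pos'],s['wrist_force'])
o=np.hstack([cv2.resize(a,(390,390),interpolation=cv2.INTER_CUBIC) for a in(im[140:270,320:450],im2[110:240,270:400])]);cv2.imwrite('pics/c3.png',o[:,:,::-1])
```

```text
[ 0.56733209 -0.3207478   0.1405699 ] [ 0.19408018 -0.3397987   0.1097569 ]
```

View pics/c3.png

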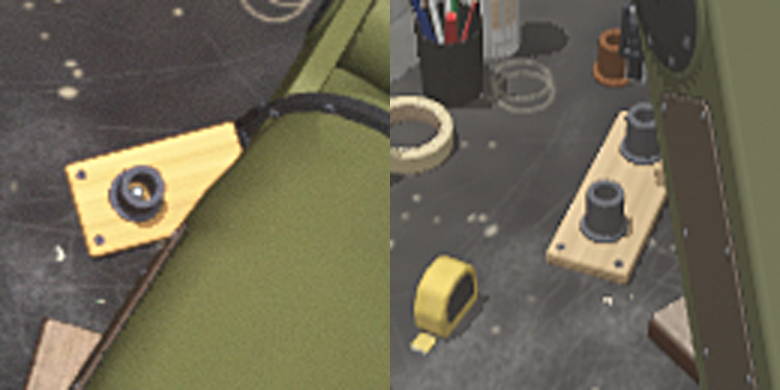

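The left bushing stands seated on its peg again (right half, 605,210). The gripper is above the right one, so I descend and grip.

>>> servo_tool([
  {"hand": 0,"x": 0,"y": 0,"z": -1.5,"roll": 0},
  {"hand": 0,"x": 0,"y": 0,"z": -1.5,"roll": 0},
  {"hand": 0,"x": 0,"y": 0,"z": -1.5,"roll": 0},
  {"hand": 0,"x": 0,"y": 0,"z": -1.5,"roll": 0},
  {"hand": 0,"x": 0,"y": 0,"z": -1.5,"roll": 0},
  {"hand": 0,"x": 0,"y": 0,"z": -1.5,"roll": 0},
  {"hand": 0,"x": 0,"y": 0,"z": -1,"roll": 0},
  {"hand": 0,"x": 0,"y": 0,"z": -0.4,"roll": 0},
  {"hand": 0,"x": 0,"y": 0,"z": 0,"roll": 0},
  {"hand": 0,"x": 0,"y": 0,"z": 0,"roll": 0},
  {"hand": 0,"x": 0,"y": 0,"z": 0,"roll": 0},
])

```text
t: 10.75
tool_pos: [0.5679, -0.3214, 0.0374]
eef_rot: [3.108, 0.449, 0.002]
wrist_force: [0.7, 0.2, 0.9]
opening: 0.997
gripper_force: 0.0
```

>>> servo_tool([
  {"hand": 1,"x": 0,"y": 0,"z": 0,"roll": 0},
  {"hand": 1,"x": 0,"y": 0,"z": 0,"roll": 0},
  {"hand": 1,"x": 0,"y": 0,"z": 0,"roll": 0},
  {"hand": 1,"x": 0,"y": 0,"z": 0,"roll": 0},
  {"hand": 1,"x": 0,"y": 0,"z": 0,"roll": 0},
  {"hand": 1,"x": 0,"y": 0,"z": 0,"roll": 0},
  {"hand": 1,"x": 0,"y": 0,"z": 0,"roll": 0},
  {"hand": 1,"x": 0,"y": 0,"z": 0,"roll": 0},
  {"hand": 1,"x": 0,"y": 0,"z": 0,"roll": 0},
  {"hand": 1,"x": 0,"y": 0,"z": 0,"roll": 0},
  {"hand": 1,"x": 0,"y": 0,"z": 0,"roll": 0},
  {"hand": 1,"x": 0,"y": 0,"z": 0,"roll": 0},
])

```text
t: 11.75
tool_pos: [0.5676, -0.3213, 0.0367]
eef_rot: [3.109, 0.449, 0.001]
wrist_force: [-1.7, 4.4, 5.7]
opening: 0.446
gripper_force: 41.7
```

>>> servo_tool([
  {"hand": 1,"x": 0,"y": 0,"z": 0.6,"roll": 0},
  {"hand": 1,"x": 0,"y": 0,"z": 0.6,"roll": 0},
  {"hand": 1,"x": 0,"y": 0,"z": 0.6,"roll": 0},
  {"hand": 1,"x": 0,"y": 0,"z": 0.6,"roll": 0},
  {"hand": 1,"x": 0,"y": 0,"z": 0.6,"roll": 0},
  {"hand": 1,"x": 0,"y": 0,"z": 0.6,"roll": 0},
  {"hand": 1,"x": 0,"y": 0,"z": 0.6,"roll": 0},
  {"hand": 1,"x": 0,"y": 0,"z": 0.6,"roll": 0},
  {"hand": 1,"x": 0,"y": 0,"z": 0.6,"roll": 0},
  {"hand": 1,"x": 0,"y": 0,"z": 0.6,"roll": 0},
  {"hand": 1,"x": 0,"y": 0,"z": 0,"roll": 0},
  {"hand": 1,"x": 0,"y": 0,"z": 0,"roll": 0},
])

```text
t: 12.75
tool_pos: [0.5676, -0.3214, 0.0966]
eef_rot: [3.109, 0.449, 0.001]
wrist_force: [-0.2, -0.1, -4.7]
opening: 0.452
gripper_force: 40.9
```

>>> servo_tool([
  {"hand": 1,"x": 0,"y": 0,"z": 0,"roll": 0},
  {"hand": 1,"x": 0,"y": 0,"z": 0,"roll": 0},
  {"hand": 1,"x": 0,"y": 0,"z": 0,"roll": 0},
  {"hand": 1,"x": 0,"y": 0,"z": 0,"roll": 0},
  {"hand": 1,"x": 0,"y": 0,"z": 0,"roll": 0},
  {"hand": 1,"x": 0,"y": 0,"z": 0,"roll": 0},
  {"hand": 1,"x": 0,"y": 0,"z": 0,"roll": 0},
  {"hand": 1,"x": 0,"y": 0,"z": 0,"roll": 0},
  {"hand": 1,"x": 0,"y": 0,"z": 0,"roll": 0},
  {"hand": 1,"x": 0,"y": 0,"z": 0,"roll": 0},
  {"hand": 1,"x": 0,"y": 0,"z": 0,"roll": 0},
  {"hand": 1,"x": 0,"y": 0,"z": 0,"roll": 0},
])

```text
t: 13.75
tool_pos: [0.5675, -0.3214, 0.0963]
eef_rot: [3.109, 0.449, 0.0]
wrist_force: [-0.2, -0.8, -4.6]
opening: 0.451
gripper_force: 40.9
```

Run:
```python
from h import *
F=[]
for i in range(8):
    im=read_camera('scene');s=sense();F.append(s['wrist_force'])
print(np.mean(F,0),np.std(F,0),s['ft_torque'],s['tool_pos'],s['opening'])
o=cv2.resize(im[80:220,270:410],None,fx=4,fy=4,interpolation=cv2.INTER_CUBIC);cv2.imwrite('pics/s4c.png',o[:,:,::-1])
# disc centre from scene picture 1 and top, white contour unprojected
for c in('scene','top'):
    g=cv2.cvtColor(cv2.imread(f'pics/{c}1.png'),cv2.COLOR_BGR2HSV);m=((g[...,1]<60)&(g[...,2]>150)).astype(np.uint8)
    u,v=proj(c,np.array([.574,.203,.012]))
    n,l=cv2.connectedComponents(m);q=(l==l[int(v),int(u)]).astype(np.uint8)
    k=max(cv2.findContours(q,0,1)[0],key=cv2.contourArea)
    P=np.array([ray(c,p[0],.012)[:2] for p in k],np.float32);print(c,cv2.fitEllipse(P))
```

```text
[ 0.00687887  0.0290905  -4.00103009] [0.26620332 0.45027485 0.51485721] [-0.00270661  0.01751084  0.01276073] [ 0.56747148 -0.32135658  0.09628142] 0.44812020656777807
scene ((0.5751990079879761, 0.20490886270999908), (0.20721466839313507, 0.21028248965740204), 36.32552719116211)
top ((0.5760979652404785, 0.20340286195278168), (0.20950835943222046, 0.21034473180770874), 167.3734893798828)
```

View pics/s4c.png

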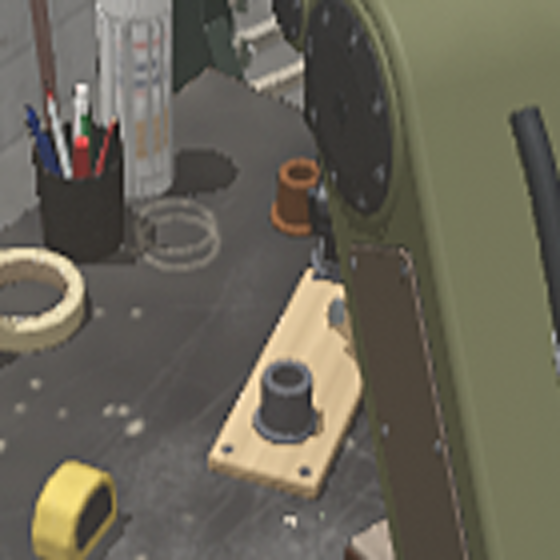

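The right bushing is lifted off its peg (crop 337,310) and the left one is still seated (287,400). It weighs about 0.41 kg, so it is the steel one. As asked, I set it back too, then pick it up again.

>>> servo_tool([
  {"hand": 1,"x": 0,"y": 0,"z": -0.6,"roll": 0},
  {"hand": 1,"x": 0,"y": 0,"z": -0.6,"roll": 0},
  {"hand": 1,"x": 0,"y": 0,"z": -0.6,"roll": 0},
  {"hand": 1,"x": 0,"y": 0,"z": -0.6,"roll": 0},
  {"hand": 1,"x": 0,"y": 0,"z": -0.6,"roll": 0},
  {"hand": 1,"x": 0,"y": 0,"z": -0.6,"roll": 0},
  {"hand": 1,"x": 0,"y": 0,"z": -0.6,"roll": 0},
  {"hand": 1,"x": 0,"y": 0,"z": -0.6,"roll": 0},
  {"hand": 1,"x": 0,"y": 0,"z": -0.6,"roll": 0},
  {"hand": 1,"x": 0,"y": 0,"z": -0.6,"roll": 0},
  {"hand": 1,"x": 0,"y": 0,"z": 0,"roll": 0},
  {"hand": 1,"x": 0,"y": 0,"z": 0,"roll": 0},
])

```text
t: 15.15
tool_pos: [0.5676, -0.3214, 0.0362]
eef_rot: [3.109, 0.449, 0.001]
wrist_force: [0.9, 0.9, -3.6]
opening: 0.447
gripper_force: 41.7
```

>>> servo_tool([
  {"hand": 1,"x": 0,"y": 0,"z": 0,"roll": 0},
  {"hand": 1,"x": 0,"y": 0,"z": 0,"roll": 0},
  {"hand": 0.3,"x": 0,"y": 0,"z": 0,"roll": 0},
  {"hand": 0.2,"x": 0,"y": 0,"z": 0,"roll": 0},
  {"hand": 0,"x": 0,"y": 0,"z": 0,"roll": 0},
  {"hand": 0,"x": 0,"y": 0,"z": 0,"roll": 0},
  {"hand": 0,"x": 0,"y": 0,"z": 0,"roll": 0},
  {"hand": 0,"x": 0,"y": 0,"z": 0,"roll": 0},
  {"hand": 0,"x": 0,"y": 0,"z": 0,"roll": 0},
  {"hand": 0,"x": 0,"y": 0,"z": 0,"roll": 0},
  {"hand": 0,"x": 0,"y": 0,"z": 0,"roll": 0},
  {"hand": 0,"x": 0,"y": 0,"z": 0,"roll": 0},
])

```text
t: 16.15
tool_pos: [0.5675, -0.3214, 0.0363]
eef_rot: [3.109, 0.449, 0.0]
wrist_force: [-0.2, 0.1, -0.2]
opening: 0.998
gripper_force: 0.0
```

>>> servo_tool([
  {"hand": 0,"x": 0,"y": 0,"z": 0,"roll": 0},
  {"hand": 0,"x": 0,"y": 0,"z": 0,"roll": 0},
  {"hand": 0,"x": 0,"y": 0,"z": 0,"roll": 0},
  {"hand": 0,"x": 0,"y": 0,"z": 0,"roll": 0},
  {"hand": 0,"x": 0,"y": 0,"z": 0,"roll": 0},
  {"hand": 0,"x": 0,"y": 0,"z": 0,"roll": 0},
])

```text
t: 16.65
tool_pos: [0.5674, -0.3213, 0.0362]
eef_rot: [-3.109, -0.449, 0.0]
wrist_force: [0.3, -0.0, -0.0]
opening: 1.003
gripper_force: 0.0
```

>>> servo_tool([
  {"hand": 1,"x": 0,"y": 0,"z": 0,"roll": 0},
  {"hand": 1,"x": 0,"y": 0,"z": 0,"roll": 0},
  {"hand": 1,"x": 0,"y": 0,"z": 0,"roll": 0},
  {"hand": 1,"x": 0,"y": 0,"z": 0,"roll": 0},
  {"hand": 1,"x": 0,"y": 0,"z": 0,"roll": 0},
  {"hand": 1,"x": 0,"y": 0,"z": 0,"roll": 0},
  {"hand": 1,"x": 0,"y": 0,"z": 0,"roll": 0},
  {"hand": 1,"x": 0,"y": 0,"z": 0,"roll": 0},
  {"hand": 1,"x": 0,"y": 0,"z": 0,"roll": 0},
  {"hand": 1,"x": 0,"y": 0,"z": 0,"roll": 0},
  {"hand": 1,"x": 0,"y": 0,"z": 0,"roll": 0},
  {"hand": 1,"x": 0,"y": 0,"z": 0,"roll": 0},
])

```text
t: 17.65
tool_pos: [0.5676, -0.3214, 0.0365]
eef_rot: [3.109, 0.449, 0.0]
wrist_force: [-0.3, 1.1, 3.7]
opening: 0.455
gripper_force: 41.4
```

>>> servo_tool([
  {"hand": 1,"x": 0,"y": 0,"z": 0.6,"roll": 0},
  {"hand": 1,"x": 0,"y": 0,"z": 0.8,"roll": 0},
  {"hand": 1,"x": 0,"y": 0,"z": 1.1,"roll": 0},
  {"hand": 1,"x": 0,"y": 0,"z": 1.5,"roll": 0},
  {"hand": 1,"x": 0,"y": 0,"z": 2,"roll": 0},
  {"hand": 1,"x": 0,"y": 0,"z": 2,"roll": 0},
  {"hand": 1,"x": 0,"y": 0,"z": 2,"roll": 0},
  {"hand": 1,"x": 0,"y": 0,"z": 2,"roll": 0},
  {"hand": 1,"x": 0,"y": 0,"z": 1.5,"roll": 0},
  {"hand": 1,"x": 0,"y": 0,"z": 1,"roll": 0},
  {"hand": 1,"x": 0,"y": 0,"z": 0.5,"roll": 0},
  {"hand": 1,"x": 0,"y": 0.5,"z": 0,"roll": 0},
])

```text
t: 18.65
tool_pos: [0.5675, -0.3169, 0.1873]
eef_rot: [3.108, 0.448, 0.002]
wrist_force: [-0.6, 1.1, -3.6]
opening: 0.449
gripper_force: 40.9
```

>>> servo_tool([
  {"hand": 1,"x": 0,"y": 1,"z": 0,"roll": 0},
  {"hand": 1,"x": 0,"y": 1.5,"z": 0,"roll": 0},
  {"hand": 1,"x": 0,"y": 2,"z": 0,"roll": 0},
  {"hand": 1,"x": 0,"y": 2,"z": 0,"roll": 0},
  {"hand": 1,"x": 0,"y": 2,"z": 0,"roll": 0},
  {"hand": 1,"x": 0,"y": 2,"z": 0,"roll": 0},
  {"hand": 1,"x": 0,"y": 2,"z": 0,"roll": 0},
  {"hand": 1,"x": 0,"y": 2,"z": 0,"roll": 0},
  {"hand": 1,"x": 0,"y": 2,"z": 0,"roll": 0},
  {"hand": 1,"x": 0,"y": 2,"z": 0,"roll": 0},
  {"hand": 1,"x": 0,"y": 2,"z": 0,"roll": 0},
  {"hand": 1,"x": 0,"y": 2,"z": 0,"roll": 0},
])

```text
t: 19.65
tool_pos: [0.5666, -0.089, 0.1854]
eef_rot: [-3.108, -0.45, 0.002]
wrist_force: [0.1, 0.1, -3.5]
opening: 0.449
gripper_force: 40.9
```

>>> servo_tool([
  {"hand": 1,"x": 0,"y": 2,"z": 0,"roll": 0},
  {"hand": 1,"x": 0,"y": 2,"z": 0,"roll": 0},
  {"hand": 1,"x": 0,"y": 2,"z": 0,"roll": 0},
  {"hand": 1,"x": 0,"y": 2,"z": 0,"roll": 0},
  {"hand": 1,"x": 0,"y": 2,"z": 0,"roll": 0},
  {"hand": 1,"x": 0,"y": 2,"z": 0,"roll": 0},
  {"hand": 1,"x": 0,"y": 2,"z": 0,"roll": 0},
  {"hand": 1,"x": 0,"y": 2,"z": 0,"roll": 0},
  {"hand": 1,"x": 0,"y": 2,"z": 0,"roll": 0},
  {"hand": 1,"x": 0,"y": 1.5,"z": 0,"roll": 0},
  {"hand": 1,"x": 0,"y": 1,"z": 0,"roll": 0},
  {"hand": 1,"x": 0,"y": 0.5,"z": 0,"roll": 0},
])

```text
t: 20.65
tool_pos: [0.5666, 0.1205, 0.1857]
eef_rot: [-3.109, -0.452, 0.002]
wrist_force: [-0.3, -0.5, -4.2]
opening: 0.445
gripper_force: 41.0
```

Remaining: x +0.9, y +8.3, z −5.4 cm. The tape is already passed.

>>> servo_tool([
  {"hand": 1,"x": 0.1,"y": 0.8,"z": 0,"roll": 0},
  {"hand": 1,"x": 0.2,"y": 1.5,"z": 0,"roll": 0},
  {"hand": 1,"x": 0.2,"y": 2,"z": 0,"roll": 0},
  {"hand": 1,"x": 0.2,"y": 2,"z": -0.5,"roll": 0},
  {"hand": 1,"x": 0.1,"y": 1.3,"z": -1,"roll": 0},
  {"hand": 1,"x": 0.1,"y": 0.6,"z": -1.3,"roll": 0},
  {"hand": 1,"x": 0,"y": 0.1,"z": -1.2,"roll": 0},
  {"hand": 1,"x": 0,"y": 0,"z": -0.9,"roll": 0},
  {"hand": 1,"x": 0,"y": 0,"z": -0.5,"roll": 0},
  {"hand": 1,"x": 0,"y": 0,"z": 0,"roll": 0},
  {"hand": 1,"x": 0,"y": 0,"z": 0,"roll": 0},
  {"hand": 1,"x": 0,"y": 0,"z": 0,"roll": 0},
])

```text
t: 21.65
tool_pos: [0.5769, 0.2012, 0.133]
eef_rot: [-3.109, -0.448, -0.002]
wrist_force: [0.5, 0.1, -4.7]
opening: 0.449
gripper_force: 40.9
```

>>> servo_tool([
  {"hand": 1,"x": 0,"y": 0,"z": 0,"roll": 0},
  {"hand": 1,"x": 0,"y": 0,"z": 0,"roll": 0},
  {"hand": 1,"x": 0,"y": 0,"z": 0,"roll": 0},
  {"hand": 1,"x": 0,"y": 0,"z": 0,"roll": 0},
  {"hand": 1,"x": 0,"y": 0,"z": 0,"roll": 0},
  {"hand": 1,"x": 0,"y": 0,"z": 0,"roll": 0},
])

```text
t: 22.15
tool_pos: [0.5765, 0.2017, 0.1323]
eef_rot: [-3.109, -0.449, -0.0]
wrist_force: [-0.5, 0.4, -4.4]
opening: 0.45
gripper_force: 40.9
```

Run:
```python
from h import *
im=snap('scene','s5.png');s=sense();print(s['tool_pos'],s['wrist_force'],s['joint_velocities'])
o=cv2.resize(im[110:310,180:420],None,fx=3,fy=3,interpolation=cv2.INTER_CUBIC);cv2.imwrite('pics/s5c.png',o[:,:,::-1])
```

```text
[0.57646592 0.20164283 0.13230725] [ 0.60293382  1.04002658 -3.50054203] [-0.00230004  0.00139296 -0.00035415 -0.00016802 -0.00017712 -0.00034443]
```

View pics/s5c.png

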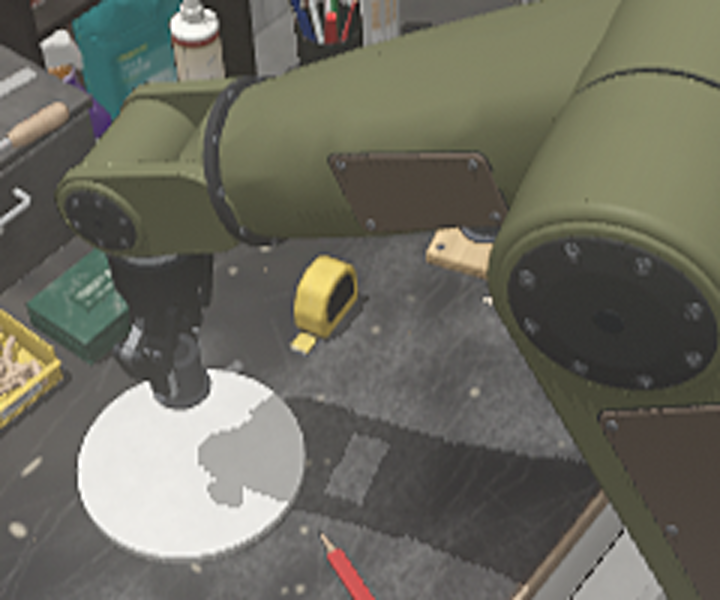

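The picture shows the bushing upright in the gripper with its flange at crop (182,397), above the disc. The tape stands at (325,300), not moved. The arm is still, so I hand in.

Run:
```python
from h import *
p=proj('scene',np.array([.5765,.2017,.1138]));print(p,(p-[180,110])*3)
if np.linalg.norm(p-[240.7,242])<8: print(hand_in())
```

```text
[239.53785438 238.97601529] [178.61356313 386.92804587]
the job is handed in; nothing more can be done
None
```

The job is handed in: the right bushing is the steel one (about 0.41 kg) and is held still and upright about 10 cm above the middle of the disc; the aluminium one (about 0.15 kg) was set back on the left peg, and the tape measure was not touched.

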